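# Fold out the side hook and hang the pen cup

### The arm

A 6-joint arm with a two-finger parallel gripper is mounted at the origin on the work surface. World frame = base frame: x ahead of the robot, y to its left, z up, the work surface at z = 0. Lengths are in mm, angles in rad, forces in N, time in s.
With the tool pointing down it reaches from about 300 to 775 mm from the base axis. Payload 14.6 kg.
Tool frame: the origin (TCP) lies at the very end of the fingers, on their centre line; the grasp point (between the pads) lies 19 mm behind it (grip_point_offset is the distance from the TCP to the grasp point, in mm); z points along the fingers, y is the line along which they close (so a half turn about z gives the same grasp; the last joint's range is limited). The gripper opens to 94 mm and grips with 3 to 60 N. Pads are 16 mm wide; open, the fingers measure 119 mm over their backs; the gripper's body (75 mm by 177 mm) begins 78 mm behind the grasp point.
Start: joints at [1.208, 0.3, 1.521, -0, 1.321, -0.067], TCP at [160.325, 526.104, 205.446] pointing down, gripper open.
Joint ranges: [-3.03, 3.03], [-0.79, 2.21], [0.23, 2.52], [-1.04, 4.18], [0, 3.07], [-2.55, 2.55]. Speed limits (rad/s): [2.22, 2.22, 2.57, 3.14, 3.14, 3.14].

### API

Orientations are given as [roll, pitch, yaw] about the fixed x, y, z axes, in that order (R = Rz(yaw) Ry(pitch) Rx(roll)).
In Python, from cell import read_state, camera, camera_info, sign_off, grip_point_offset gives the robot as it stands.
- The arm moves only by the shell command python3 -m handwheel 'ROWS' [FORCE]. ROWS is text: rows parted by semicolons, each of 5 numbers parted by spaces: the shift along the world's x, y, z in units of 40 mm (1.0 is 40 mm), then the turn about the world's z in units of 5 degrees (1.0 is 5 degrees), then the closure, from 0 (fully open) to 1 (shut). In form: dx dy dz yaw gripper; .... A call has 1 to 12 rows; each row shifts and turns the commanded pose from where the row before left it; what a row does not reach is not made up. A row lasts 1/12 s, in which the tool goes at most 41.7 mm and 7.16 degrees, less where a joint would pass 70% of its speed; a pose out of reach is approached as far as the arm can. A call is refused whole if a number of a shift passes 1 or a number of a turn 1, either way. A call with a gripper value outside its range is refused whole. The fingers move at their own pace and stop on an object; FORCE is the grip in N (left out, the last holds). Time passes only in rows, so rows that do not move let the fingers close. It gives the time, the measured TCP pose, the force, the opening and the grip force at its end, in the units of the state.
- read_state(): the state, without advancing time (a new reading comes with each control period).
- camera(name): name is "scene" or "side" or "wrist"; returns (picture, depth): 480x640x3 uint8, red, green, blue; 480x640 float32, mm along the optical axis (not along the pixel's ray), 0 where there is no reading.
- camera_info(name): a dict with "intrinsics" (3x3 intrinsics, pixels), "world_from_camera" (4x4, takes a point from camera to world coordinates). Camera axes: x right, y down, z forward; pixel columns grow to the right and rows downward; lengths in mm; the calibration is good to about 2 mm. A picture is of the moment at which its call begins: read the wrist's pose just before it. camera_info takes no time and is no camera call; for the wrist camera it gives the pose at the moment of the call.
- sign_off(): hands the job in; it is judged then, once.
The state is a dict: "clock": time; "joints": joint angles; "qd": joint speeds; "effort": joint torques, N m; "eef_pos": TCP position; "eef_rot": TCP orientation; "wrist_force": force on the tool from outside, world axes, zero at the start; "moment": the same for the moment, N m; "finger_gap": finger opening in mm; "finger_force": force on a finger pad.
Only numpy, scipy, OpenCV 4.12 (cv2) and the standard library are available. Lean on these libraries where they do the work, as an engineer would, in place of code of your own. Each camera call takes 0.05 s, during which the arm holds its last target. There are 200 camera calls.

### The job

On the side of the white paper-drawer unit a steel hook is folded flat. Swing it gently all the way out to its stop, then hang the steel cup that has the small tube on its side on the hook: the tube goes down over the hook's upright peg until it rests on the peg's foot. Do not force anything, leave the hook fully out, let go of the cup and leave the other things where they are.

Things in the scene. Friction and masses are not known exactly. Their poses are not given: they have to be found in the camera images.
- unit: white paper-drawer unit, a box 300 (its x) x 200 (its y) x 130 mm high, fixed to the desk; origin at the centre of its underside; the folding hook is on its +y side face, 100 mm from the origin
- hook_hinge (a point): point on the hook's vertical hinge axis at the seat's height, 140 mm above the desk, 16 mm off the unit's +y side and 80 mm to -x of its middle. The frame turns with the hook: x along the arm away from the hinge, z up. The arm is a flat steel bar 6 mm thick, 18 mm high, 116 mm long, its top edge 5 mm below this point; an upright peg stands near its end
- peg_nominal (a point): mid of the slot near the arm's end, 102 mm from the hinge, at seat height; frame as hook_hinge. The round steel peg, 11 mm diameter, 40 mm high above the seat (its 18 mm wide foot), top edge bevelled 0.8 x 1 mm, is clamped tight within 13 mm of here either way along the arm (x): where is not measured, see or feel it. It rises 50 mm above the unit, so fingers fit behind it
- hook (a joint): angle of the hook (rad): 0 = folded flat along the unit's side (arm along the unit's +x), grows as it swings out, counter-clockwise from above; hard stop at 1.57 (arm square to the side). Friction hinge: stays where left; needs about 2 N at the peg, 12 N is plenty, more than 25 N would bend it
- cup_centre (a point): centre (half-way up) of the steel pen cup to be hung: round, open at the top, 60 mm diameter, 90 mm high, 70 to 140 g, standing on the desk. Frame: z up; the hanging tube is on its -x side
- cup_tube (a point): centre of the lower mouth of that cup's hanging tube: upright, 14 mm bore, 22 mm outside, 30 mm long, open at both ends, its axis 60 mm from the cup's axis, this mouth 40 mm above the cup's underside; frame as the cup's. When hung it is on the peg's axis at seat height. More than 25 N between cup and hook is too rough
- plain_cup: another steel cup, without a tube, 66 mm diameter, 85 mm high; leave alone; origin at its underside
- gel: blue bottle, 60 mm diameter, 150 mm high; leave alone; origin at its underside
- jar: white jar with lid, 56 mm diameter, 70 mm high; leave alone; origin at its underside
- stapler: stapler, 140 x 36 x 44 mm high, long in x; leave alone; origin at its underside
- mouse: round black mouse, 60 mm diameter, 32 mm high; leave alone; origin at its underside
- tape: roll of tape lying flat, 72 mm diameter, 19 mm high; leave alone; origin at its underside
- scissors: scissors lying flat, 170 mm long along x, loops to -x, 10 mm high; leave alone; origin at its underside
There are look-alikes about, which are no part of the job. What is shaped like the part that bears cup_centre but yellow is not meant.

How it is judged:
By the outcome, as a careful person would: the job done as asked, in the order asked, and still so for the second after the job is handed in, with the robot touching nothing.
It also fails if it takes over 72 s, if anything falls off the work surface, if the arm or the gripper's body presses on something with over 40 N, if the wrist force passes 120 N, or if a joint passes its speed limit or range.

## Working session

There is one attempt and no reset: what is moved stays moved. The work goes in short steps, Python scripts to look and compute and a shell command to move; the robot and the scene stay as the last step left them, time stands still between calls to the robot, and variables do not carry over. Pictures are saved under pics/ and viewed, at most 10 in all, crops included, and the job is handed in when it is done.

```bash
mkdir -p pics; cat > h.py <<'E'
import numpy as np, cv2
from cell import *
def snap(n,f=None):
    i=camera_info(n); p,d=camera(n)
    if f: cv2.imwrite('pics/'+f+'.png',p[:,:,::-1])
    np.savez('/tmp/'+n+'.npz',p=p,d=d,K=i['intrinsics'],T=i['world_from_camera'])
    return p,d,np.array(i['intrinsics']),np.array(i['world_from_camera'])
def load(n):
    z=np.load('/tmp/'+n+'.npz'); return z['p'],z['d'],z['K'],z['T']
def cloud(d,K,T):
    v,u=np.mgrid[:d.shape[0],:d.shape[1]]
    c=np.stack([(u-K[0,2])/K[0,0]*d,(v-K[1,2])/K[1,1]*d,d],-1)
    w=c@T[:3,:3].T+T[:3,3]; w[d<=0]=np.nan; return w
E
python3 - <<'E'
from h import *
for n in('scene','side'):
    p,d,K,T=snap(n,n+'0'); print(n,K.round(0).tolist(),T.round(2).tolist())
s=read_state();print(s['eef_pos'],s['eef_rot'],s['clock'])
E
```

```text
scene [[528.0, 0.0, 322.0], [0.0, 528.0, 229.0], [0.0, 0.0, 1.0]] [[-0.69, 0.55, -0.46, 1015.75], [0.72, 0.54, -0.43, 467.75], [0.01, -0.63, -0.77, 839.02], [0.0, 0.0, 0.0, 1.0]]
side [[490.0, 0.0, 318.0], [0.0, 490.0, 238.0], [0.0, 0.0, 1.0]] [[0.9, -0.3, 0.3, 330.32], [-0.43, -0.64, 0.63, -494.59], [0.01, -0.7, -0.71, 723.43], [0.0, 0.0, 0.0, 1.0]]
[160.25625018 525.90028446 204.9635143 ] [-3.14061142e+00 -5.82542896e-05  2.84578903e+00] 0.1
```

View pics/scene0.png

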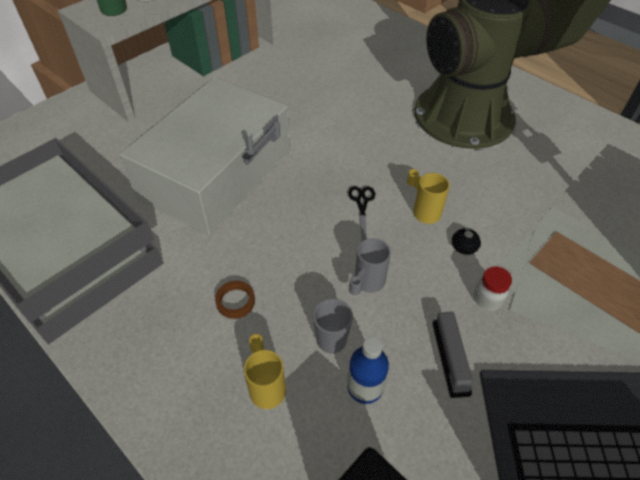

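View pics/side0.png

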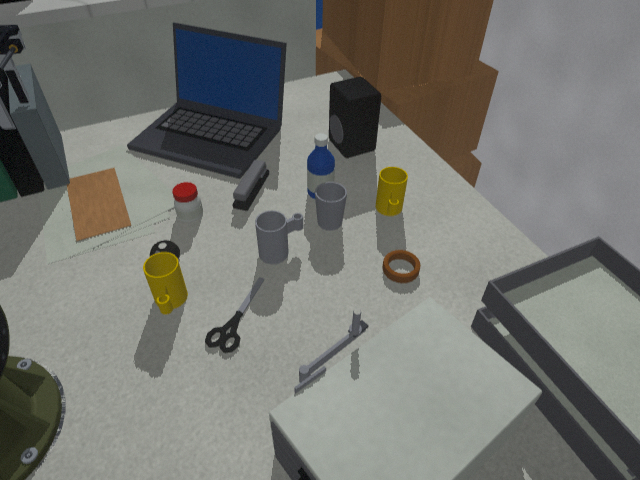

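The scene view shows the following candidates:
- The grey cup at (372,265) has a tube at (356,285). In the side view it is at (272,237), with the tube at (297,220).
- The grey cup at (332,326) has no tube.
- The two cups at (430,197) and (265,380) have tubes but are yellow.

The first fits: it is steel and has a tube. The hook is folded on the unit, with its peg at scene (275,128) and side (356,322).

```bash
python3 - <<'E'
from h import *
def rep(n,box,zlo,zhi,nm):
    p,d,K,T=load(n); w=cloud(d,K,T); u0,v0,u1,v1=box
    q=w[v0:v1,u0:u1].reshape(-1,3); c=p[v0:v1,u0:u1].reshape(-1,3)
    q=q[(q[:,2]>zlo)&(q[:,2]<zhi)]
    print(n,nm,len(q),'med',np.median(q,0).round(1),'min',q.min(0).round(1),'max',q.max(0).round(1)); return q
def circ(q):
    A=np.c_[2*q[:,:2],np.ones(len(q))]; s=np.linalg.lstsq(A,(q[:,:2]**2).sum(1),rcond=None)[0]
    print('  circle',s[:2].round(1),np.sqrt(s[2]+s[0]**2+s[1]**2).round(1))
circ(rep('scene',(345,230,400,300),84,95,'cuprim')); circ(rep('side',(250,205,292,270),84,95,'cuprim'))
rep('scene',(345,268,364,300),60,76,'tube'); rep('side',(291,208,306,232),60,76,'tube')
for n in('scene','side'):
    p,d,K,T=load(n); w=cloud(d,K,T)
    m=(abs(w[...,2]-130)<4)&(w[...,1]<400)
    k,l,st,ce=cv2.connectedComponentsWithStats(m.astype(np.uint8))
    i=1+np.argmax(st[1:,4]); q=w[l==i][:,:2].astype(np.float32)
    r=cv2.minAreaRect(q); print(n,'unit',st[i].tolist(),r,cv2.boxPoints(r).round(0).tolist())
rep('scene',(240,105,285,160),142,200,'peg'); rep('side',(340,300,375,345),142,200,'peg')
rep('side',(295,300,375,390),138,200,'hookall')
p,d,K,T=load('scene'); a=cv2.resize(p[225:305,335:410],None,fx=5,fy=5)
b=cv2.resize(p[95:175,225:300],None,fx=5,fy=5); cv2.imwrite('pics/crop1.png',np.hstack([a,b])[:,:,::-1])
E
```

```text
scene cuprim 274 med [542.8 150.8  89.6] min [510.3 120.9  84. ] max [572.  180.2  93.9]
  circle [541.6 150.4] 28.3
side cuprim 215 med [539.3 146.3  88.2] min [509.8 118.6  84.1] max [568.7 180.5  92.3]
  circle [539.3 148.8] 28.3
scene tube 175 med [595.2 160.   69.5] min [569.2 145.5  60.1] max [610.7 171.8  74.5]
side tube 99 med [596.4 155.3  67.5] min [582.1 149.3  60. ] max [609.  169.3  71.6]
scene unit [119, 77, 169, 117, 9535] ((562.6795654296875, -273.93792724609375), (304.128173828125, 215.70242309570312), 12.864273071289062) [[390.0, -203.0], [438.0, -413.0], [735.0, -345.0], [687.0, -135.0]]
side unit [269, 298, 273, 182, 30001] ((562.4813842773438, -278.70904541015625), (300.9957580566406, 203.6826934814453), 12.838818550109863) [[393.0, -213.0], [438.0, -411.0], [732.0, -345.0], [687.0, -146.0]]
scene peg 95 med [ 554.4 -155.6  161.7] min [ 544.3 -162.7  142.2] max [ 559.4 -151.6  182.8]
side peg 129 med [ 547.6 -163.2  162.4] min [ 544.4 -165.9  142.6] max [ 555.  -154.8  180.9]
side hookall 223 med [ 546.8 -163.6  148.2] min [ 452.  -191.7  138. ] max [ 562.9 -150.8  180.9]
```

View pics/crop1.png

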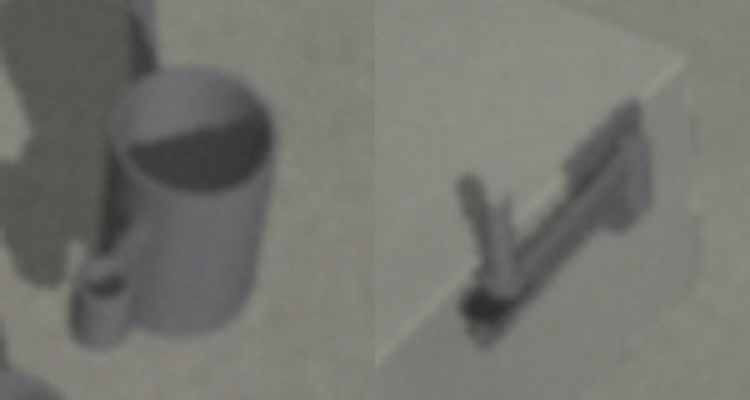

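The left crop confirms the grey cup has its tube at lower left. The right crop shows the hook folded, with its peg upright at the near end. The estimates agree with each other: the unit's yaw is 12.85°, the hinge is at about (458.7,-180.7) and the peg at about (551,-160), which puts it about 95 mm along the arm. I'm heading to the peg now.

```bash
python3 -m handwheel '0.3 -0.7 0.5 -1 0.3; 0.4 -0.7 0.5 -1 0.3; 0.4 -0.7 0 -1 0.5; 0.4 -0.7 0 -1 0.5; 0.4 -0.7 0 -1 0.5; 0.4 -0.7 0 -1 0.5; 0.4 -0.7 0 -1 0.5; 0.4 -0.7 0 -1 0.5; 0.4 -0.7 0 -1 0.5; 0.4 -0.7 0 -1 0.5; 0.4 -0.7 0 -1 0.5; 0.4 -0.7 0 -1 0.5' 10
python3 -m handwheel '0.4 -0.7 0 -1 0.5; 0.4 -0.7 0 -1 0.5; 0.4 -0.7 0 -1 0.5; 0.4 -0.7 0 -1 0.5; 0.4 -0.7 0 -1 0.5; 0.4 -0.7 0 -1 0.5; 0.4 -0.7 0 -1 0.5; 0.4 -0.7 0 -1 0.5; 0.4 -0.7 0 -1 0.5; 0.4 -0.7 0 -1 0.5; 0.4 -0.7 0 -1 0.5; 0.1 -0.3 0 -1 0.5'
```

```text
clock: 1.1
eef_pos: [348.7, 188.6, 245.4]
eef_rot: [3.142, -0.0, 1.794]
wrist_force: [-0.2, 0.2, -0.3]
finger_gap: 47.0
finger_force: 0.0
clock: 2.1
eef_pos: [529.3, -132.8, 244.5]
eef_rot: [-3.141, 0.001, 0.745]
wrist_force: [0.1, 0.3, -0.5]
finger_gap: 46.9
finger_force: 0.0
```

```bash
python3 -m handwheel '0.1 -0.1 0 -1 0.5; 0.1 -0.1 0 -1 0.5; 0.1 -0.1 0 -1 0.5; 0.1 -0.1 0 -1 0.5; 0.1 -0.1 0 -1 0.5; 0.05 -0.18 0 -1 0.5; 0 0 0 0 0.5; 0 0 0 0 0.5'
python3 - <<'E'
from h import *
p,d,K,T=snap('wrist','w1'); snap('scene'); snap('side')
w=cloud(d,K,T); m=(w[...,2]>143)&(w[...,2]<184)
print(T.round(2).tolist(),K.round(0).tolist())
k,l,st,ce=cv2.connectedComponentsWithStats(m.astype(np.uint8))
for i in range(1,k):
    if st[i,4]>30: print(st[i],ce[i].round(0),np.nanmedian(w[l==i],0).round(1),np.nanmin(w[l==i],0).round(1),np.nanmax(w[l==i],0).round(1))
E
```

```text
clock: 2.77
eef_pos: [550.2, -157.1, 245.1]
eef_rot: [-3.141, 0.001, 0.23]
wrist_force: [-0.7, 0.2, -0.1]
finger_gap: 46.9
finger_force: 0.0
[[0.23, -0.95, -0.22, 613.49], [-0.97, -0.22, -0.05, -142.48], [0.0, 0.23, -0.97, 423.51], [0.0, 0.0, 0.0, 1.0]] [[420.0, 0.0, 321.0], [0.0, 420.0, 237.0], [0.0, 0.0, 1.0]]
[315 231  18  30 267] [323. 242.] [ 553.8 -157.7  167.4] [ 544.3 -164.2  143.3] [ 555.1 -153.4  180.4]
```

View pics/w1.png

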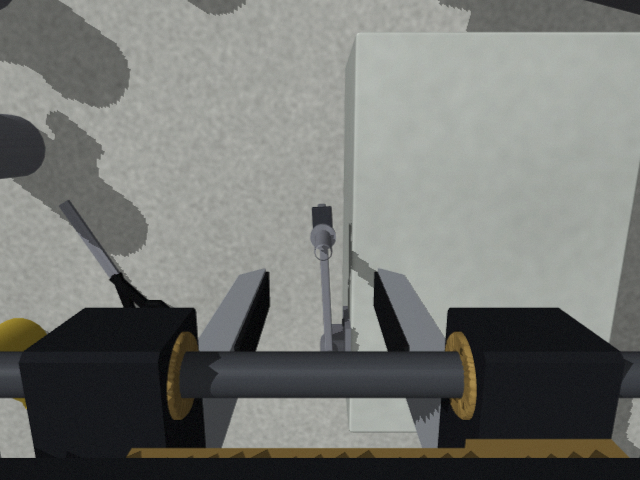

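The wrist view shows the peg at (323,242), between the fingers (gap at columns 270–375). Its depth extents put it at (549.7,-158.8) and 10.9 mm wide, which matches. I'll lower the fingers around it and narrow the cage to about 20 mm.

```bash
python3 -m handwheel '0 -0.04 -0.5 0 0.5; 0 0 -0.5 0 0.5; 0 0 -0.5 0 0.5; 0 0 -0.5 0 0.5; 0 0 -0.37 0 0.5; 0 0 0 0 0.79; 0 0 0 0 0.79; 0 0 0 0 0.79; 0 0 0 0 0.79'
python3 - <<'E'
import numpy as np
h=np.array([458.7,-180.7]);r=93.5
for a in range(0,100,10):
    t=np.radians(12.85+a); print(a,(h+r*np.array([np.cos(t),np.sin(t)])).round(1), (r*np.array([np.cos(t),np.sin(t)])*0-r*np.array([np.cos(t),np.sin(t)])+r*np.array([np.cos(t+np.pi/36),np.sin(t+np.pi/36)])).round(2)/40)
E
```

```text
clock: 3.67
eef_pos: [550.8, -158.8, 152.0]
eef_rot: [3.141, -0.002, 0.228]
wrist_force: [-0.2, -0.2, 0.8]
finger_gap: 23.8
finger_force: 0.0
0 [ 549.9 -159.9] [-0.054    0.19675]
10 [ 544.9 -144.4] [-0.08725  0.18425]
20 [ 537.2 -130. ] [-0.118    0.16625]
30 [ 527.2 -117.1] [-0.145    0.14325]
40 [ 515.2 -106.2] [-0.16775  0.116  ]
50 [501.4 -97.5] [-0.18525  0.085  ]
60 [486.3 -91.4] [-0.19725  0.0515 ]
70 [470.3 -87.9] [-0.20325  0.0165 ]
80 [454.1 -87.3] [-0.203 -0.019]
90 [437.9 -89.5] [-0.19675 -0.054  ]
```

```bash
python3 -m handwheel '-0.02 0.1 0 0.5 0.79; -0.03 0.1 0 0.5 0.79; -0.04 0.095 0 0.5 0.79; -0.04 0.095 0 0.5 0.79; -0.045 0.09 0 0.5 0.79; -0.045 0.09 0 0.5 0.79; -0.05 0.085 0 0.5 0.79; -0.05 0.085 0 0.5 0.79; -0.06 0.085 0 0.5 0.79; -0.06 0.085 0 0.5 0.79; -0.065 0.08 0 0.5 0.79; -0.065 0.08 0 0.5 0.79'
python3 -m handwheel '-0.07 0.07 0 0.5 0.79; -0.075 0.07 0 0.5 0.79; -0.08 0.065 0 0.5 0.79; -0.08 0.065 0 0.5 0.79; -0.085 0.06 0 0.5 0.79; -0.085 0.06 0 0.5 0.79; -0.09 0.05 0 0.5 0.79; -0.09 0.05 0 0.5 0.79; -0.09 0.045 0 0.5 0.79; -0.09 0.04 0 0.5 0.79; -0.095 0.035 0 0.5 0.79; -0.095 0.035 0 0.5 0.79'
```

```text
clock: 4.67
eef_pos: [527.8, -116.2, 151.7]
eef_rot: [3.14, -0.0, 0.754]
wrist_force: [0.6, -3.1, 0.1]
finger_gap: 19.7
finger_force: 1.2
clock: 5.67
eef_pos: [487.0, -90.4, 151.8]
eef_rot: [3.139, 0.0, 1.277]
wrist_force: [1.7, -2.8, 0.0]
finger_gap: 19.9
finger_force: 1.1
```

```bash
python3 -m handwheel '-0.1 0.025 0 0.5 0.79; -0.1 0.02 0 0.5 0.79; -0.1 0.015 0 0.5 0.79; -0.1 0.01 0 0.5 0.79; -0.1 0.01 0 0.5 0.79; -0.1 0.005 0 0.5 0.79; -0.1 0 0 0.5 0.79; -0.1 -0.005 0 0.5 0.79; -0.1 -0.01 0 0.5 0.79'
python3 -m handwheel '-0.1 -0.02 0 0.5 0.79; -0.05 -0.01 0 0.25 0.79; -0.05 -0.01 0 0.25 0.79; -0.03 -0.01 0 0.2 0.79; -0.03 -0.01 0 0.1 0.79'
```

```text
clock: 6.42
eef_pos: [451.1, -87.1, 151.8]
eef_rot: [3.139, 0.0, 1.67]
wrist_force: [3.3, 2.6, 0.1]
finger_gap: 19.8
finger_force: 1.4
clock: 6.83
eef_pos: [440.4, -89.8, 151.1]
eef_rot: [3.141, 0.0, 1.782]
wrist_force: [3.0, 0.9, 2.1]
finger_gap: 19.9
finger_force: 1.2
```

```bash
for i in 1; do python3 -m handwheel '-0.04 -0.01 0 0.1 0.79; -0.04 -0.01 0 0.1 0.79; -0.04 -0.01 0 0.1 0.79'; python3 -m handwheel '-0.025 -0.005 0 0 0.79; -0.025 -0.005 0 0 0.79'; done | grep -E "eef_pos|force"
```

```text
eef_pos: [435.2, -90.9, 150.7]
wrist_force: [2.0, 0.7, 2.7]
finger_force: 1.2
eef_pos: [433.2, -91.3, 150.6]
wrist_force: [2.4, 1.8, 1.5]
finger_force: 1.2
```

```bash
(python3 -m handwheel '-0.025 -0.005 0 0 0.79; -0.025 -0.005 0 0 0.79'; python3 -m handwheel '-0.025 -0.005 0 0 0.79') | grep -E "eef_pos|force"
```

```text
eef_pos: [431.2, -91.7, 150.6]
wrist_force: [4.2, 1.9, 1.7]
finger_force: 2.6
eef_pos: [430.9, -91.8, 150.8]
wrist_force: [11.6, 4.0, -2.7]
finger_force: 6.4
```

The force rose to about 12 N and the tool stopped moving, so the hook is at its stop. I'll back off within the cage, lift, and then look at the peg.

```bash
python3 -m handwheel '0.06 0.01 0 0 0.79; 0.06 0.01 0 0 0.79; 0 0 0 0 0.79; 0 0 0.3 0 0.7; 0 0 0.5 0 0.6; 0 0 0.5 0 0.5; 0 0 0.5 0 0.5; 0 0 0.5 0 0.5; 0 0 0 0 0.5; 0 0 0 0 0.5'
python3 - <<'E'
from h import *
for n in('wrist','scene','side'):
    p,d,K,T=snap(n,n+'2')
    w=cloud(d,K,T); m=(w[...,2]>143)&(w[...,2]<184)&(abs(w[...,0]-438)<30)&(abs(w[...,1]+90)<30)
    q=w[m]; t=q[q[:,2]>172]
    print(n,len(q),np.median(q,0).round(1),q.min(0).round(1),q.max(0).round(1))
    if len(t): print('  top',len(t),((t.min(0)+t.max(0))/2).round(1))
for n in('scene','side'):   # neighbours of cup
    p,d,K,T=load(n); w=cloud(d,K,T); g=(w[...,2]>15)&(w[...,2]<200)&(abs(w[...,0]-560)<110)&(abs(w[...,1]-150)<110)
    k,l,st,ce=cv2.connectedComponentsWithStats(g.astype(np.uint8))
    for i in range(1,k):
        if st[i,4]>60: q=w[l==i]; print(n,ce[i].round(0),q.min(0).round(0),q.max(0).round(0))
E
```

```text
clock: 8.33
eef_pos: [435.2, -91.2, 242.9]
eef_rot: [3.141, 0.001, 1.807]
wrist_force: [-0.1, 0.6, -1.0]
finger_gap: 47.0
finger_force: 0.0
wrist 272 [435.  -87.8 167.3] [430.9 -97.4 143.2] [441.6 -86.4 181. ]
  top 107 [436.2 -91.9 176.5]
scene 98 [441.3 -89.6 162.5] [432.4 -98.9 143.1] [445.1 -81.8 181.7]
  top 25 [438.5 -93.1 177. ]
side 128 [435.7 -97.  162. ] [431.6 -99.  143.3] [442.7 -91.3 179.8]
  top 32 [437.1 -95.8 176.2]
scene [370. 265.] [511. 120.  15.] [611. 181.  93.]
scene [339. 312.] [652. 157.  15.] [670. 212.  89.]
side [324. 213.] [653. 154.  15.] [670. 194.  86.]
side [290. 231.] [549. 120.  15.] [610. 169.  91.]
side [262. 241.] [510. 127.  15.] [535. 178.  91.]
```

View pics/wrist2.png

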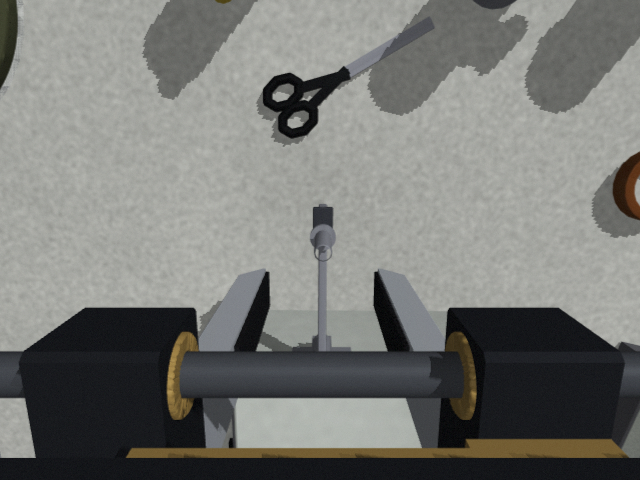

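The wrist view shows the arm pointing straight out, with the peg at (322,240), so at (436.2,-91.9) in the world. The scissors at (330,90) are clear. Next is the cup, whose neighbour starts at x=652, so the fingers have room. I'll use yaw 8° so they close across the tube's direction.

```bash
python3 -m handwheel '0.14 0.32 0 -1 0.2; 0.14 0.32 0 -1 0; 0.14 0.32 0 -1 0; 0.14 0.32 0 -1 0; 0.14 0.32 0 -1 0; 0.14 0.32 0 -1 0; 0.14 0.32 0 -1 0; 0.14 0.32 0 -1 0; 0.14 0.32 0 -1 0; 0.14 0.32 0 -1 0; 0.14 0.32 0 -1 0; 0.14 0.32 0 -1 0' >/dev/null
python3 -m handwheel '0.14 0.32 0 -1 0; 0.14 0.32 0 -1 0; 0.14 0.32 0 -1 0; 0.14 0.32 0 -1 0; 0.14 0.32 0 -1 0; 0.14 0.32 0 -1 0; 0.14 0.32 0 -1 0; 0 0 0 0 0;0 0 0 0 0'
python3 - <<'E'
from h import *
p,d,K,T=snap('wrist','wrist3'); w=cloud(d,K,T)
m=(abs(w[...,2]-88)<4)&(abs(w[...,0]-541)<40)&(abs(w[...,1]-150)<40)
q=w[m]; A=np.c_[2*q[:,:2],np.ones(len(q))]; s=np.linalg.lstsq(A,(q[:,:2]**2).sum(1),rcond=None)[0]
print('rim',len(q),s[:2].round(1),np.sqrt(s[2]+s[0]**2+s[1]**2).round(1),((q.min(0)+q.max(0))/2).round(1))
m=(abs(w[...,2]-68)<4)&(np.hypot(w[...,0]-s[0],w[...,1]-s[1])>40)&(np.hypot(w[...,0]-s[0],w[...,1]-s[1])<80)
q=w[m]; print('tube',len(q),q.min(0).round(1),q.max(0).round(1)); c=(q.min(0)+q.max(0))/2
print(c.round(1),np.hypot(*(c[:2]-s[:2])),np.degrees(np.arctan2(c[1]-s[1],c[0]-s[0])))
E
```

```text
clock: 10.23
eef_pos: [541.2, 152.1, 241.5]
eef_rot: [3.141, 0.002, 0.153]
wrist_force: [0.4, -0.3, 0.2]
finger_gap: 94.5
finger_force: 0.0
rim 952 [539.2 150.6] 28.1 [538.9 150.5  87.6]
tube 449 [578.1 150.5  65.4] [608.4 171.9  71.4]
[593.2 161.2  68.4] 55.050108624197016 11.14106659991481
```

The wrist measurement gives the cup axis at (539.2,150.6). The tube is at about (597.4,161), 59 mm away against the 60 mm given, so I'm descending to grip.

```bash
python3 -m handwheel '-0.05 -0.04 -0.6 0.3 0; 0 0 -0.6 0 0; 0 0 -0.6 0 0; 0 0 -0.6 0 0; 0 0 -0.6 0 0; 0 0 -0.6 0 0; 0 0 -0.6 0 0; 0 0 -0.4 0 0; 0 0 -0.24 0 0; 0 0 0 0 0'
python3 -m handwheel '0 0 0 0 0.25; 0 0 0 0 0.3; 0 0 0 0 0.35; 0 0 0 0 0.4; 0 0 0 0 0.45; 0 0 0 0 0.5; 0 0 0 0 0.5; 0 0 0 0 0.5;0 0 0 0 0.5' 20
```

```text
clock: 11.12
eef_pos: [538.5, 149.6, 47.3]
eef_rot: [3.141, 0.003, 0.176]
wrist_force: [-0.3, 0.1, -0.2]
finger_gap: 94.0
finger_force: 0.0
clock: 11.87
eef_pos: [539.7, 150.6, 49.5]
eef_rot: [-3.142, -0.001, 0.176]
wrist_force: [-2.5, -0.1, 6.3]
finger_gap: 60.8
finger_force: 20.0
```

```bash
python3 -m handwheel '0 0 0.2 0 0.5; 0 0 0.4 0 0.5; 0 0 0.5 0 0.5; 0 0 0.5 0 0.5; 0 0 0.5 0 0.5; 0 0 0.5 0 0.5; 0 0 0.5 0 0.5; 0 0 0.5 0 0.5; 0 0 0.4 0 0.5; 0 0 0.25 0 0.5; 0 0 0 0 0.5' 25
python3 -m handwheel '-0.2 -0.3 0 0 0.5; -0.4 -0.6 0 0 0.5; -0.4 -0.6 0 0 0.5; -0.4 -0.6 0 0 0.5; -0.4 -0.6 0 0 0.5; -0.4 -0.6 0 0 0.5; -0.4 -0.6 0 0 0.5; -0.4 -0.65 0 0 0.5; -0.4 -0.6 0 0 0.5; -0.4 -0.6 0 0 0.5; -0.2 -0.55 0 0 0.5; 0 0 0 0 0.5'
cat > rel.py <<'E'
from h import *
import sys
s=read_state(); e=s['eef_pos']; yaw=s['eef_rot'][2]; print('tcp',e.round(1),yaw.round(3),s['wrist_force'].round(1))
for n in('wrist','scene','side'):
    p,d,K,T=snap(n,n+sys.argv[1]); w=cloud(d,K,T)
    ztop=e[2]-49.5+70                      # tube top height
    t0=e[:2]+59*np.array([np.cos(yaw),np.sin(yaw)])
    m=(abs(w[...,2]-ztop)<5)&(np.hypot(w[...,0]-t0[0],w[...,1]-t0[1])<18)
    q=w[m]
    if len(q): print(n,'tube',len(q),q.min(0).round(1),q.max(0).round(1))
    m=(w[...,2]>143)&(w[...,2]<183)&(w[...,2]<ztop-34)&(np.hypot(w[...,0]-436,w[...,1]+92)<15); q=w[m]
    if len(q): print(n,'peg',len(q),q.min(0).round(1),q.max(0).round(1))
E
python3 rel.py 4
```

```text
clock: 12.78
eef_pos: [540.1, 150.6, 221.2]
eef_rot: [-3.141, -0.003, 0.175]
wrist_force: [1.2, -0.6, -0.4]
finger_gap: 60.5
finger_force: 25.0
clock: 13.78
eef_pos: [378.0, -103.8, 218.3]
eef_rot: [-3.142, 0.001, 0.173]
wrist_force: [-0.5, 0.8, -1.1]
finger_gap: 60.8
finger_force: 25.0
tcp [ 378.  -103.8  218.3] 0.173 [-0.5  0.8 -1.1]
wrist tube 1995 [ 418.3 -104.3  233.8] [446.9 -82.8 240.1]
wrist peg 96 [430.6 -97.5 167.4] [441.3 -86.9 180.9]
scene tube 99 [ 418.2 -102.2  233.8] [451.3 -79.9 242.2]
scene peg 94 [433.8 -99.3 143.2] [449.4 -86.5 182.6]
side peg 129 [431.7 -99.4 143.2] [442.3 -91.3 181.2]
```

```bash
python3 - <<'E'
from h import *
p,d,K,T=load('wrist'); w=cloud(d,K,T)
q=np.array([436,-92.5,239,1]); c=np.linalg.inv(T)@q; u=K[0,0]*c[0]/c[2]+K[0,2]; v=K[1,1]*c[1]/c[2]+K[1,2]; print(u,v)
u,v=int(u),int(v); x0,y0=max(u-60,0),max(v-60,0); print(x0,y0)
cv2.imwrite('pics/c4.png',cv2.resize(p[y0:y0+120,x0:x0+120],None,fx=5,fy=5,interpolation=cv2.INTER_NEAREST)[:,:,::-1])
# tube annulus by depth: outer and bore
m=((abs(w[...,2]-238)<4)&(np.hypot(w[...,0]-436,w[...,1]+93.5)<14)).astype(np.uint8)
cs,h=cv2.findContours(m,cv2.RETR_CCOMP,cv2.CHAIN_APPROX_NONE)
for cc,hh in zip(cs,h[0]):
    if len(cc)<15: continue
    cc=cc[:,0]; r=np.c_[(cc-[K[0,2],K[1,2]])/[K[0,0],K[1,1]],np.ones(len(cc))]@T[:3,:3].T
    zt=np.nanmedian(w[...,2][m>0]); X=T[:3,3]+r*((zt-T[2,3])/r[:,2])[:,None]
    A=np.c_[2*X[:,:2],np.ones(len(X))]; s=np.linalg.lstsq(A,(X[:,:2]**2).sum(1),rcond=None)[0]
    print('hole' if hh[3]>=0 else 'outer',len(cc),s[:2].round(2),np.sqrt(s[2]+s[0]**2+s[1]**2).round(2),zt)
E
```

```text
317.15774974632586 156.05102372581868
257 96
outer 179 [435.07 -93.76] 11.06 237.67942380940002
hole 105 [436.34 -93.56] 6.88 237.67942380940002
```

View pics/c4.png

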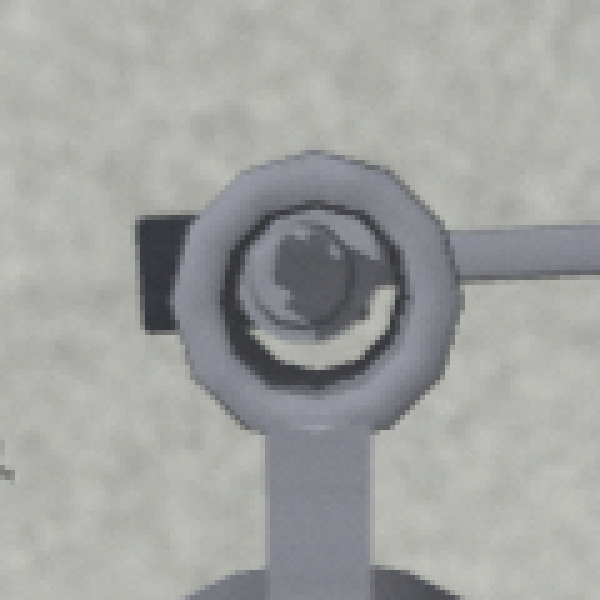

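Crop c4 shows the peg seen through the tube's bore at crop (300,275), a little left of the bore centre at (317,290). The bore centre is (436.3,-93.6) and the peg is (436.0,-92.2), so I'll shift about +1.4 mm in y, go down 20 mm and look again.

```bash
python3 -m handwheel '-0.01 0.035 0 0 0.5; 0 0 -0.1 0 0.5; 0 0 -0.15 0 0.5; 0 0 -0.15 0 0.5; 0 0 -0.1 0 0.5; 0 0 0 0 0.5; 0 0 0 0 0.5'
cat > bore.py <<'E'
from h import *
import sys
e=read_state()['eef_pos']; p,d,K,T=snap('wrist','w'+sys.argv[1]); w=cloud(d,K,T)
zt0=e[2]+19.5
def fit(cc,z):
    r=np.c_[(cc-[K[0,2],K[1,2]])/[K[0,0],K[1,1]],np.ones(len(cc))]@T[:3,:3].T
    X=T[:3,3]+r*((z-T[2,3])/r[:,2])[:,None]
    A=np.c_[2*X[:,:2],np.ones(len(X))]; s=np.linalg.lstsq(A,(X[:,:2]**2).sum(1),rcond=None)[0]
    return s[:2].round(2),np.sqrt(s[2]+s[0]**2+s[1]**2).round(2)
m=((abs(w[...,2]-zt0)<4)&(np.hypot(w[...,0]-436,w[...,1]+92.3)<14)).astype(np.uint8); zt=np.nanmedian(w[...,2][m>0])
cs,h=cv2.findContours(m,cv2.RETR_CCOMP,cv2.CHAIN_APPROX_NONE)
for cc,hh in zip(cs,h[0]):
    if len(cc)>15 and hh[3]>=0: print('bore',fit(cc[:,0],zt),'top z',zt); 
m=((abs(w[...,2]-180)<2.5)&(np.hypot(w[...,0]-436,w[...,1]+92.3)<9)).astype(np.uint8); print('pegtop px',m.sum())
cs,h=cv2.findContours(m,cv2.RETR_EXTERNAL,cv2.CHAIN_APPROX_NONE)
if len(cs): c=max(cs,key=len)[:,0]; print('peg',fit(c,180.))
q=w[m>0]
if len(q): print(q.min(0).round(1),q.max(0).round(1))
E
python3 bore.py 5
```

```text
clock: 14.52
eef_pos: [379.1, -100.0, 198.8]
eef_rot: [-3.141, 0.0, 0.176]
wrist_force: [-1.0, -0.2, -0.9]
finger_gap: 60.5
finger_force: 25.0
bore (array([437.36, -89.62]), np.float64(6.89)) top z 218.268470175113
pegtop px 90
peg (array([436.03, -92.12]), np.float64(4.97))
[430.7 -96.8 177.5] [441.3 -86.8 180.4]
```

```bash
python3 -m handwheel '-0.035 -0.06 0 0 0.5; 0 0 0 0 0.5; 0 0 0 0 0.5; 0 0 0 0 0.5'; python3 bore.py 6
```

```text
clock: 14.9
eef_pos: [377.7, -102.6, 199.2]
eef_rot: [3.141, -0.0, 0.175]
wrist_force: [0.4, -0.9, -0.9]
finger_gap: 60.8
finger_force: 25.0
bore (array([436.06, -92.18]), np.float64(6.87)) top z 218.67613607506655
pegtop px 109
peg (array([436.04, -92.16]), np.float64(5.11))
[430.7 -97.4 177.6] [441.3 -86.9 180.3]
```

The bore and peg now line up to within 0.1 mm, so I'll lower slowly and watch the force.

```bash
python3 -m handwheel '0 0 -0.06 0 0.5; 0 0 -0.06 0 0.5; 0 0 -0.06 0 0.5; 0 0 -0.05 0 0.5; 0 0 -0.04 0 0.5'; python3 -m handwheel '0 0 -0.04 0 0.5; 0 0 -0.04 0 0.5'; python3 bore.py 7
```

```text
clock: 15.37
eef_pos: [377.6, -102.5, 187.9]
eef_rot: [-3.141, 0.0, 0.176]
wrist_force: [0.2, 0.1, -1.7]
finger_gap: 60.6
finger_force: 25.0
clock: 15.53
eef_pos: [377.7, -102.5, 184.9]
eef_rot: [-3.142, 0.0, 0.175]
wrist_force: [-0.6, -0.1, -0.2]
finger_gap: 60.9
finger_force: 25.0
bore (array([436.04, -92.08]), np.float64(6.88)) top z 204.35992825462193
pegtop px 169
peg (array([436.03, -92.12]), np.float64(5.11))
[429.  -99.  177.5] [442.2 -85.2 182.4]
```

The tube is about 6 mm over the peg with no contact force, so I'll continue.

```bash
f(){ grep -E "eef_pos|wrist"; }; python3 -m handwheel '0 0 -0.06 0 0.5; 0 0 -0.08 0 0.5; 0 0 -0.08 0 0.5; 0 0 -0.08 0 0.5' |f; python3 -m handwheel '0 0 -0.08 0 0.5; 0 0 -0.08 0 0.5; 0 0 -0.08 0 0.5; 0 0 -0.06 0 0.5; 0 0 -0.05 0 0.5' |f
```

```text
eef_pos: [377.7, -102.5, 172.7]
wrist_force: [0.4, -0.4, -0.7]
eef_pos: [377.7, -102.5, 158.7]
wrist_force: [-0.2, -0.5, -1.6]
```

```bash
python3 bore.py 8
```

```text
bore (array([435.9 , -92.08]), np.float64(4.83)) top z 178.23714105639158
bore (array([435.98, -92.08]), np.float64(6.88)) top z 178.23714105639158
pegtop px 827
peg (array([436.08, -92.27]), np.float64(8.68))
[ 427.1 -101.2  177.5] [445.  -83.3 180.4]
```

```bash
f(){ grep -E "eef_pos|wrist"; }; python3 -m handwheel '0 0 -0.05 0 0.5; 0 0 -0.05 0 0.5; 0 0 -0.04 0 0.5; 0 0 -0.02 0 0.5; 0 0 0 0 0.5' |f; python3 -m handwheel '0 0 -0.015 0 0.5; 0 0 0 0 0.5' |f;  python3 -m handwheel '0 0 -0.015 0 0.5; 0 0 0 0 0.5' |f
```

```text
eef_pos: [377.7, -102.5, 152.5]
wrist_force: [-0.3, -0.8, -0.6]
eef_pos: [377.7, -102.5, 152.0]
wrist_force: [0.3, 0.2, -1.2]
eef_pos: [377.7, -102.5, 151.4]
wrist_force: [-0.8, 0.3, -1.0]
```

```bash
f(){ grep -E "eef_pos|wrist"; }; python3 -m handwheel '0 0 -0.015 0 0.5; 0 0 0 0 0.5' |f; python3 -m handwheel '0 0 -0.01 0 0.5; 0 0 0 0 0.5' |f;  python3 -m handwheel '0 0 -0.01 0 0.5; 0 0 0 0 0.5' |f
```

```text
eef_pos: [377.7, -102.5, 150.8]
wrist_force: [-0.2, -0.8, -0.9]
eef_pos: [377.7, -102.5, 150.4]
wrist_force: [0.4, -0.8, -1.1]
eef_pos: [377.7, -102.5, 150.0]
wrist_force: [0.3, 1.4, -1.2]
```

```bash
f(){ grep -E "eef_pos|wrist"; }; python3 -m handwheel '0 0 -0.01 0 0.5; 0 0 0 0 0.5' |f; python3 -m handwheel '0 0 -0.01 0 0.5; 0 0 0 0 0.5' |f;  python3 -m handwheel '0 0 -0.01 0 0.5; 0 0 0 0 0.5' |f; python3 bore.py 9
```

```text
eef_pos: [377.7, -102.5, 149.6]
wrist_force: [0.1, -0.3, -0.2]
eef_pos: [377.7, -102.5, 149.3]
wrist_force: [-0.1, 0.5, 1.1]
eef_pos: [377.8, -102.5, 149.0]
wrist_force: [-1.7, -0.2, 3.5]
bore (array([436.12, -92.11]), np.float64(6.85)) top z 168.96820275342475
pegtop px 195
peg (array([436.1 , -92.04]), np.float64(5.17))
[430.8 -97.4 177.5] [441.3 -86.7 180.7]
```

Contact is at 3.5 N with the tube top at 169, so the cup is seated. I'll ease the grip and open slowly.

```bash
python3 -m handwheel '0 0 0 0 0.45; 0 0 0 0 0.4; 0 0 0 0 0.36; 0 0 0 0 0.34' 5; python3 -m handwheel '0 0 0 0 0.32; 0 0 0 0 0.3; 0 0 0 0 0.27; 0 0 0 0 0.24; 0 0 0 0 0.2; 0 0 0 0 0.1; 0 0 0 0 0; 0 0 0 0 0; 0 0 0 0 0'
python3 - <<'E'
from h import *
p,d,K,T=snap('wrist','w10'); cv2.imwrite('pics/w10s.png',p[:,:,::-1])
E
python3 bore.py 10
```

```text
clock: 18.52
eef_pos: [377.7, -102.5, 148.8]
eef_rot: [-3.141, -0.0, 0.175]
wrist_force: [0.5, -0.4, 0.4]
finger_gap: 61.8
finger_force: 0.0
clock: 19.27
eef_pos: [377.7, -102.5, 148.9]
eef_rot: [3.142, -0.0, 0.175]
wrist_force: [0.1, -0.5, -1.0]
finger_gap: 93.8
finger_force: 0.0
bore (array([434.71, -92.09]), np.float64(6.78)) top z 169.6389720028176
pegtop px 187
peg (array([436.12, -92.02]), np.float64(5.16))
[430.7 -97.3 177.7] [441.4 -86.8 180.5]
```

View pics/w10s.png

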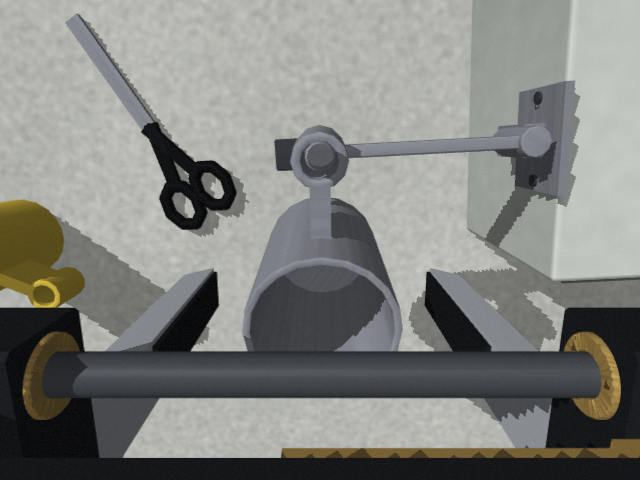

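The wrist view shows the cup hanging with its tube on the peg at (320,155). The fingers are clear on both sides and the arm is square to the unit. I'll retract straight up and check.

```bash
python3 -m handwheel '0 0 0.2 0 0; 0 0 0.4 0 0; 0 0 0.6 0 0; 0 0 0.6 0 0; 0 0 0.6 0 0; 0 0 0.6 0 0; 0 0 0.6 0 0; 0 0 0 0 0; 0 0 0 0 0; 0 0 0 0 0; 0 0 0 0 0; 0 0 0 0 0'
python3 - <<'E'
from h import *
p,d,K,T=snap('side','side11'); w=cloud(d,K,T)
for n in('side','wrist'):
    p,d,K,T=snap(n,n+'11'); w=cloud(d,K,T)
    near=np.hypot(w[...,0]-436,w[...,1]+92)<14
    q=w[near&(w[...,2]>172)&(w[...,2]<184)]; print(n,'peg',q.min(0).round(1),q.max(0).round(1))
    q=w[near&(w[...,2]>160)&(w[...,2]<172)]; print(n,'tube',q.min(0).round(1),q.max(0).round(1))
p,d,K,T=load('side')
cv2.imwrite('pics/side11.png',p[:,:,::-1])
E
```

```text
clock: 20.37
eef_pos: [377.5, -102.4, 292.1]
eef_rot: [-3.141, 0.001, 0.175]
wrist_force: [-0.7, -0.9, -0.1]
finger_gap: 94.1
finger_force: 0.0
side peg [ 431.9 -102.5  172.2] [443.7 -90.4 179.8]
side tube [ 422.4 -104.   160. ] [446.4 -83.  171.8]
wrist peg [ 430.9 -101.1  172. ] [443.8 -87.  180.3]
wrist tube [ 422.2 -103.1  160.1] [446.  -81.9 172. ]
```

View pics/side11.png

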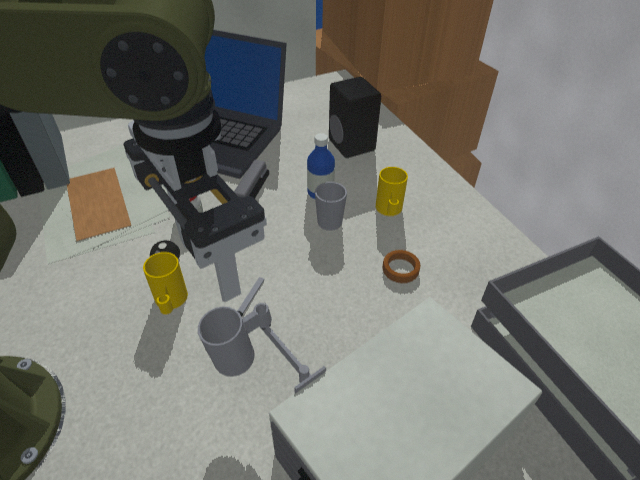

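The side view shows the cup hanging at (228,340), with its tube on the peg at (263,315). The hook is fully out, the gripper is clear and the other things are undisturbed.

```bash
python3 -c "from cell import sign_off; print(sign_off())"
```

```text
the job is handed in; nothing more can be done
None
```

The hook is swung out to its stop, and the steel cup with the tube hangs on the peg, seated on its foot and released; I moved nothing else and handed the job in at about 20 s on the robot's clock.

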